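# Fit a pH electrode into the collet gland of a measuring cell

### The job

Take the blue-headed pH electrode out of the stand and push it gently down through the gland of the measuring cell until its collar sits flat on the brass ring. Then turn the blue nut clockwise, seen from above, until you feel the collet close on the glass and hold it firmly, but do not overtighten: it is glass. Leave the other two electrodes and the buffer bottle where they are, and let go of everything.

Things in the scene. Friction and masses are not known exactly. Their poses are not given: they have to be found in the camera images.
- electrode_blue: pH electrode to fit, about 80 g: blue head, 20 mm diameter, z = 4 to 48 mm (grip it here); 12 mm steel plug above it to z = 56 mm; black collar, 24 mm diameter, z = 0 to 4 mm; glass shaft, 12 mm diameter, round end, down to z = -88 mm. Origin: centre of the collar's underside; z points up along the shaft
- electrode_red: bystander in the stand: an electrode of the same form and origin, with a red head and a dark steel shaft
- electrode_black: bystander in the stand: an electrode of the same form and origin, with a black head and a steel shaft
- rack: white electrode stand, fixed, foot 80 x 210 mm. Its 10 mm plate, 50 mm deep in x, has its top 105 mm above the bench and three 15.5 mm holes in a row along its y axis, at y = -65, 0 and 65 mm; the electrodes hang upright in them by their collars, in any order. Origin: centre of its foot, on the bench
- cell: measuring cell, fixed: grey foot 110 x 110 x 10 mm, clear box 64 x 64 mm, white lid to 78 mm, black gland to 94 mm, blue nut to 118 mm, brass collet ring to 120 mm. Inside the gland at 87 mm a seal drags on the shaft with some 5 N: the electrode must be pushed in, it does not drop. Origin: centre of its foot, on the bench
- collet_ring: fixed brass ring on top of the gland, 27 mm outside, 18 mm bore, top 120 mm above the bench. The shaft goes down through it and the collar ends flat on it. Pressing harder than 35 N damages it. Origin: centre of its underside, on the axis, 116 mm up
- seat (a point): centre of the collet ring's top face, on the gland's vertical axis, 120 mm above the bench: the centre of the collar's underside belongs here
- nut_mid (a point): fixed point on the axis, 106 mm up, mid height of the blue ribbed nut: 39 mm diameter, 94 to 118 mm up; grip it across from above, the head between the fingers. Friction 0.26 N m either way. After an unknown 0.4 to 1.9 rad clockwise the jaws meet the glass; then the moment climbs about 0.4 N m per rad. Firm: 0.09 to 0.16 N m above before, read after equal small turns. It stays as left
- jaw_a: one of three brass collet jaws inside the nut, 120 degrees apart, 96 to 115 mm up; slack, they leave 14 to 21 mm between them. The nut moves each inward 2.5 mm per rad; on the glass its grip grows about 50 N per rad. A firm grip is 10 to 30 N on each jaw; above 30 N the glass cracks. Origin: that of the cell, shifted by its travel
- jaw_b: second collet jaw, like jaw_a
- jaw_c: third collet jaw, like jaw_a
- buffer_bottle: bystander: bottle with a yellow cap, 60 mm diameter, 135 mm tall, on the bench. Origin: centre of its underside

How it is judged:
On the way, in this order (a step that is already met when the one before it is completed fails the run):
1. the blue electrode is pushed home: its collar sits on the collet ring (within 1.5 mm), centred within 3 mm and upright (z of electrode_blue in the frame of seat below 0.0015 m and horizontal distance between electrode_blue and seat below 0.003 m and angle between electrode_blue's own z axis and vertical below 0.08 rad), for 0.2 s.
2. the nut is turned until all three collet jaws grip the glass with more than 10 N each (z of electrode_blue in the frame of seat below 0.0015 m and horizontal distance between electrode_blue and seat below 0.002 m and angle between electrode_blue's own z axis and vertical below 0.05 rad and contact force between electrode_blue and jaw_a above 10 N and contact force between electrode_blue and jaw_b above 10 N and contact force between electrode_blue and jaw_c above 10 N), for 0.2 s.
At the end, for the whole second after the job is handed in: The blue electrode stands in the gland: collar on the brass ring within 1.5 mm, centred within 2 mm, upright within 0.05 rad, at rest, each jaw gripping with more than 10 N. The other electrodes are within 10 mm, the bottle within 15 mm, of where they were, and upright (all of step 2 and linear speed of electrode_blue below 0.01 m/s and distance of each of electrode_red, electrode_black from where it was at the start of the episode below 0.01 m and angle between each of electrode_red, electrode_black, buffer_bottle's own z axis and vertical below 0.1 rad and distance of buffer_bottle from where it was at the start of the episode below 0.015 m); the robot touches nothing.
It fails at once if a jaw grips the glass with more than 30 N (overtightened) (contact force between electrode_blue and jaw_a above 30 N or contact force between electrode_blue and jaw_b above 30 N or contact force between electrode_blue and jaw_c above 30 N).
It fails at once if the electrode is pressed on the collet ring with more than 35 N (contact force between electrode_blue and collet_ring above 35 N).
It fails at once if another electrode or the bottle is moved more than 20 mm (distance of any of electrode_red, electrode_black, buffer_bottle from where it was at the start of the episode above 0.02 m).
It also fails if it takes over 72 s, if anything falls off the work surface, if the arm or the gripper's body presses on something with over 40 N, if the wrist force passes 120 N, or if a joint passes its speed limit or range.

### The arm

A 6-joint arm with a two-finger parallel gripper is mounted at the origin on the work surface. World frame = base frame: x ahead of the robot, y to its left, z up, the work surface at z = 0. Lengths are in m, angles in rad, forces in N, time in s.
With the tool pointing down it reaches from about 0.3 to 0.875 m from the base axis. Payload 6.4 kg.
Tool frame: the origin (TCP) lies at the very end of the fingers, on their centre line; the grasp point (between the pads) lies 19 mm behind it; z points along the fingers, y is the line along which they close (so a half turn about z gives the same grasp; the last joint's range is limited). The gripper opens to 85 mm and grips with 20 to 120 N. Pads are 22 mm wide; open, the fingers measure 114 mm over their backs; the gripper's body (76 mm by 85 mm) begins 54 mm behind the grasp point. The pads swing forward as they close: fully open they stand 13 mm farther back than shut.
Start: joints at [-1.526, 0.181, 1.607, -0, 1.354, -0.206], TCP at [0.143, -0.557, 0.209] pointing down, gripper open.
Joint ranges: [-2.99, 2.99], [-0.89, 2.07], [0.3, 2.58], [-1.14, 4.28], [0, 2.63], [-3.12, 3.12]. Speed limits (rad/s): [2.57, 2.57, 3.01, 3.14, 3.14, 3.14].

### API

Orientations are given as a unit quaternion [w, x, y, z].
In Python, from bench import ctrl gives the robot as it stands.
- The arm moves only by the tool jog_arm, never from a script. Its argument "series" is a list that holds one entry, the list of rows, each a list of 7 numbers: the shift along the tool's x, y, z in mm, then the turn, a rotation vector about the tool's x, y, z in rad, then the finger opening in mm, from 0 to 85.4. In form: [[[tx, ty, tz, rx, ry, rz, gripper], ...]]. A call has exactly 10 rows; each row shifts and turns the commanded pose from where the row before left it, along the tool's axes as they then stand; what a row does not reach is not made up. A row lasts 1/10 s, in which the tool goes at most 50 mm and 8.59 degrees, less where a joint would pass 70% of its speed; a pose out of reach is approached as far as the arm can. A call with a gripper value outside its range is refused whole. The fingers move at their own pace and stop on an object; the grip force is fixed at half the most. Time passes only in rows, so rows that do not move let the fingers close, or fill a call up. It gives the time, the measured TCP pose, the force, the opening and the grip force at its end, in the units of the state.
- ctrl.get_obs(): the state, without advancing time (a new reading comes with each control period).
- ctrl.camera(name): name is "side" or "top" or "wrist"; returns a dict with "frame" (384x512x3 uint8, blue, green, red), "z_map" (384x512 float32, m along the optical axis (not along the pixel's ray), 0 where there is no reading), "fx", "fy", "cx", "cy" (pixels), "xyz" and "rotation" of the camera in the world. Camera axes: x right, y down, z forward; pixel columns grow to the right and rows downward; lengths in m; the calibration is good to about 2 mm. A picture is of the moment at which its call begins.
- ctrl.hand_in(): hands the job in; it is judged then, once.
The state is a dict: "time_s": time; "q": joint angles; "dq": joint speeds; "joint_efforts": joint torques, N m; "eef_pos": TCP position; "eef_rot": TCP orientation; "wrist_force": force on the tool from outside, world axes, zero at the start; "torque": the same for the moment, N m; "opening": opening from 0.0 (shut) to 1.0 (fully open); "grasp_force": force on a finger pad.
Only numpy, scipy, OpenCV 4.12 (cv2) and the standard library are available. Lean on these libraries where they do the work, as an engineer would, in place of code of your own. Each camera call takes 0.05 s, during which the arm holds its last target. There are 200 camera calls.

## Working session

There is one attempt and no reset: what is moved stays moved. The work goes in short steps, Python scripts to look and compute and a tool call to move; the robot and the scene stay as the last step left them, time stands still between calls to the robot, and variables do not carry over. Pictures are saved under pics/ and viewed, at most 12 in all, crops included, and the job is handed in when it is done.

Besides the shell and the picture viewer there is one more tool, called by a JSON object that holds its "name" and its "arguments", one argument or row to a line. jog_arm: Moves the arm, as the interface text tells. Its arguments: {"type":"object","properties":{"series":{"type":"array"}},"required":["series"]}

```bash
mkdir -p pics
cat > h.py <<'E'
import numpy as np, cv2
from bench import ctrl
def cam(n):
    c=ctrl.camera(n); return c
def pts(c):
    z=c["z_map"]; v,u=np.indices(z.shape)
    P=np.stack([(u-c["cx"])/c["fx"]*z,(v-c["cy"])/c["fy"]*z,z],-1)
    R=np.array(c["rotation"])
    if R.size==4:
        from scipy.spatial.transform import Rotation as Ro
        w=R.ravel(); R=Ro.from_quat([w[1],w[2],w[3],w[0]]).as_matrix()
    return P@R.T+np.array(c["xyz"])
E
python3 - <<'E'
from h import *
import pickle
o=ctrl.get_obs(); print(o)
for n in ("top","side"):
    c=cam(n); pickle.dump(c,open(n+".pkl","wb")); cv2.imwrite(f"pics/{n}0.png",cv2.resize(c["frame"],(800,600))); print(n,c["xyz"],c["rotation"],c["fx"])
E
```

```text
{'time_s': 0.0, 'q': array([-1.52629792e+00,  1.81530717e-01,  1.60803594e+00,  1.89591553e-05,
        1.35379847e+00, -2.06300905e-01]), 'dq': array([-5.95844023e-04,  1.50916386e-04, -4.21704666e-06, -1.77268920e-03,
        4.34034161e-04,  3.80290248e-04]), 'joint_efforts': array([ 1.81745701e-03, -4.44867289e+01, -3.51332831e+01, -2.18539776e-04,
        9.15440643e-03, -2.62585473e-05]), 'eef_pos': array([ 0.14269785, -0.55638958,  0.2079765 ]), 'eef_rot': array([-8.82592626e-04,  9.92147628e-01,  1.25069177e-01,  8.08448567e-05]), 'wrist_force': array([-1.23720952, -0.25190652, -0.55216846]), 'torque': array([ 0.01129762, -0.01275589, -0.02849863]), 'grasp_force': 0.0, 'opening': 0.9961779102255514}
top [0.43562108 0.0441659  0.98363195] [ 0.06748208 -0.69603672  0.71295816 -0.05166931] 387.10069722730066
side [0.06883548 0.67759861 0.69956618] [ 0.15475024 -0.28895171  0.84728861 -0.41792497] 472.227447728742
```

View pics/top0.png

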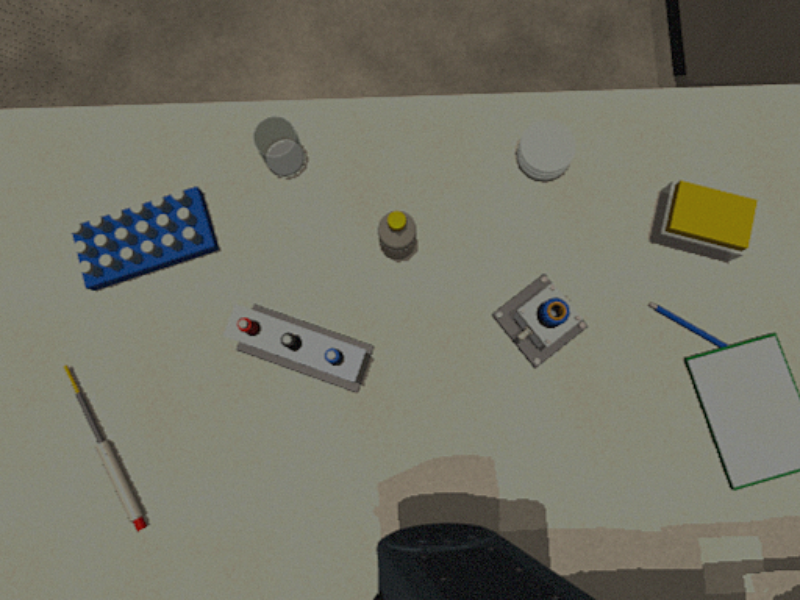

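View pics/side0.png

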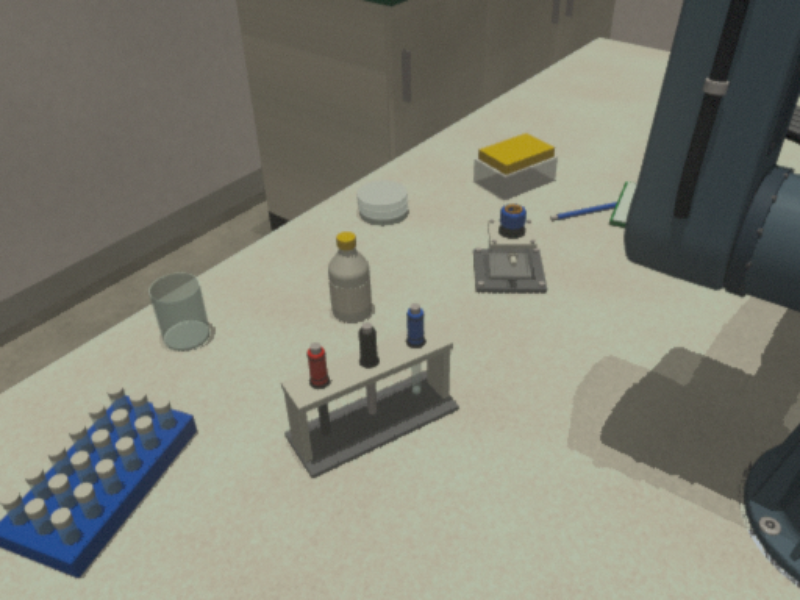

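The top view shows the electrodes red (247,325), black (290,341) and blue (333,357), the nut at (553,312) and the bottle at (397,235). The side view confirms that the electrodes hang upright in the stand.

Run:
```python
from h import *
import pickle
for n in ("top","side"):
    c=pickle.load(open(n+".pkl","rb")); P=pts(c); f=c["frame"].astype(int); b,g,r=f[...,0],f[...,1],f[...,2]
    boxes={"top":{"blue":(310,335,355,380),"red":(225,305,265,340),"black":(275,325,305,355),"nut":(525,285,580,335),"bot":(370,200,425,265)},
     "side":{"blue":(395,295,435,355),"red":(300,335,335,392),"black":(352,318,385,370),"nut":(490,195,535,240),"bot":(320,225,380,325)}}[n]
    for k,(x0,y0,x1,y1) in boxes.items():
        m=np.zeros(b.shape,bool); m[int(y0*.64):int(y1*.64),int(x0*.64):int(x1*.64)]=1
        if k in("blue","nut"): mm=m&(b>1.5*r)&(b>60)
        elif k=="red": mm=m&(r>1.6*b)
        elif k=="black": mm=m&(r<60)
        else: mm=m&(P[...,2]>.03)
        Q=P[mm]; Q=Q[Q[:,2]>.08]
        print(n,k,len(Q),np.round(np.percentile(Q,[5,50,95],axis=0),4).tolist())
        if k in("blue","red","black"):
            T=P[m]; T=T[T[:,2]>.152]; print("  top",len(T),T.mean(0).round(4),T[:,2].max().round(4))
        if k=="nut":
            T=P[m]; T=T[(T[:,2]>.114)&(T[:,2]<.125)]; 
            (x,y),R=cv2.minEnclosingCircle(T[:,:2].astype(np.float32)); print("  ring",len(T),T.mean(0).round(4),x,y,R)
    m=(P[...,2]>.098)&(P[...,2]<.109); m[:,:int(220*.64)]=0; 
    lim={"top":(220,295,385,395),"side":(270,330,460,420)}[n]; M=np.zeros_like(m); M[int(lim[1]*.64):int(lim[3]*.64),int(lim[0]*.64):int(lim[2]*.64)]=1
    Q=P[m&M]; print("plate",cv2.minAreaRect((Q[:,:2]*1000).astype(np.float32)),Q[:,2].mean())
```

```text
top blue 40 [[0.4833, 0.1339, 0.1481], [0.4913, 0.1402, 0.1531], [0.5004, 0.1513, 0.1612]]
  top 62 [0.4894 0.1369 0.1974] 0.9836
top red 81 [[0.5284, 0.2536, 0.1133], [0.5339, 0.2577, 0.1492], [0.5449, 0.269, 0.1556]]
  top 61 [0.5356 0.2589 0.1709] 0.9836
top black 69 [[0.5053, 0.1928, 0.1071], [0.5103, 0.1964, 0.1382], [0.5211, 0.2076, 0.1556]]
  top 61 [0.5146 0.2018 0.1574] 0.1658
top nut 101 [[0.5335, -0.1923, 0.1114], [0.5476, -0.1717, 0.118], [0.567, -0.1596, 0.1204]]
  ring 181 [ 0.5497 -0.1766  0.1188] 0.5497041940689087 -0.17689383029937744 0.020048005506396294
top bot 475 [[0.6607, 0.0248, 0.0833], [0.679, 0.0477, 0.0999], [0.7008, 0.0722, 0.1372]]
plate ((515.3094482421875, 202.58639526367188), (206.28514099121094, 49.95648956298828), 69.41558837890625) 0.10542720746817565
side blue 132 [[0.479, 0.1425, 0.1134], [0.483, 0.1501, 0.1362], [0.4905, 0.1532, 0.1531]]
  top 66 [0.4493 0.1936 0.2061] 0.6996
side red 205 [[0.5243, 0.2617, 0.1116], [0.5277, 0.271, 0.1358], [0.5362, 0.275, 0.1532]]
  top 75 [0.5078 0.2889 0.1858] 0.6996
side black 203 [[0.5012, 0.2018, 0.1084], [0.505, 0.2105, 0.1308], [0.5134, 0.2141, 0.1524]]
  top 70 [0.4849 0.2329 0.1879] 0.6996
side nut 139 [[0.5285, -0.1761, 0.0974], [0.5379, -0.1616, 0.1106], [0.5571, -0.1563, 0.1183]]
  ring 108 [ 0.5447 -0.1727  0.1176] 0.5461745262145996 -0.1736450493335724 0.01937970705330372
side bot 556 [[0.6558, 0.0385, 0.0823], [0.6738, 0.0604, 0.1013], [0.695, 0.0784, 0.1359]]
plate ((512.0963745117188, 203.965576171875), (206.45736694335938, 55.44188690185547), 69.63753509521484) 0.10437067777782792
```

{"name": "jog_arm", "arguments": {
  "series": [
    [[40,-22,-7,0,0,0,85],[40,-22,-7,0,0,0,85],[40,-22,-7,0,0,0,85],[40,-22,-7,0,0,0,85],[40,-22,-7,0,0,0,85],[40,-22,-7,0,0,0,85],[40,-22,-7,0,0,0,85],[40,-22,-7,0,0,0,85],[40,-22,-7,0,0,0,85],[40,-22,-7,0,0,0,85]]
  ]
}}

```text
time_s: 1.1
eef_pos: [0.4766, -0.2429, 0.2789]
eef_rot: [-0.0, 0.992, 0.125, -0.0]
wrist_force: [-0.3, -0.6, -0.7]
opening: 0.996
grasp_force: 0.0
```

{"name": "jog_arm", "arguments": {
  "series": [
    [[43,-24,-5,0,0,0,85],[43,-24,-5,0,0,0,85],[0,0,0,0,0,-0.1374,85],[0,0,0,0,0,-0.1374,85],[0,0,0,0,0,-0.1374,85],[0,0,0,0,0,-0.1374,85],[0,0,0,0,0,-0.1374,85],[0,0,0,0,0,-0.1374,85],[0,0,0,0,0,-0.1374,85],[0,0,0,0,0,0,85]]
  ]
}}

```text
time_s: 2.1
eef_pos: [0.5468, -0.1766, 0.2884]
eef_rot: [-0.0, 0.821, 0.57, -0.0]
wrist_force: [0.0, 0.1, 0.7]
opening: 0.997
grasp_force: 0.0
```

Run:
```python
from h import *
import pickle
c=cam("wrist"); pickle.dump(c,open("w1.pkl","wb")); o=ctrl.get_obs(); print(o); cv2.imwrite("pics/w1.png",cv2.resize(c["frame"],(800,600))); print(c["xyz"],c["rotation"],c["fx"])
```

```text
{'time_s': 2.15, 'q': array([-5.18987152e-01,  1.25324892e-01,  1.50984486e+00, -2.71791151e-06,
        1.50725312e+00, -1.57871945e-01]), 'dq': array([ 0.00223462, -0.00166931, -0.00195275, -0.00010527,  0.00017632,
        0.03800812]), 'joint_efforts': array([ 1.01782611e-02, -4.34045613e+01, -3.69180822e+01, -3.00066063e-05,
        4.40611504e-03, -5.92279080e-01]), 'eef_pos': array([ 0.54679408, -0.17667558,  0.2884432 ]), 'eef_rot': array([-3.73743407e-04,  8.22592650e-01,  5.68630952e-01, -1.80647277e-04]), 'wrist_force': array([-0.15423193, -0.31277648, -0.01571378]), 'torque': array([-0.02663293, -0.02608242,  0.02325033]), 'grasp_force': 0.0, 'opening': 0.9932816145312601}
[ 0.57294567 -0.10805593  0.45306102] [ 0.13982878  0.97412578 -0.17573128 -0.02540449] 298.5184022798179
```

View pics/w1.png

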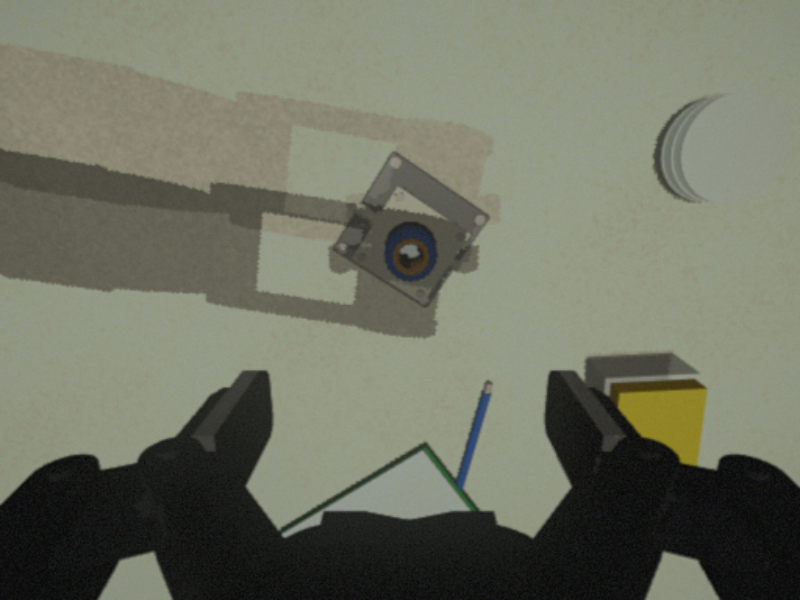

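The wrist view shows the nut with its brass ring centred near (410,257); both fingers are visible, at columns 270 and 548.

Run:
```python
from h import *
import pickle
c=pickle.load(open("w1.pkl","rb")); P=pts(c); f=c["frame"].astype(int); b,g,r=f[...,0],f[...,1],f[...,2]
m=np.zeros(b.shape,bool); m[int(205*.64):int(300*.64),int(370*.64):int(450*.64)]=1
T=P[m&(P[...,2]>.113)&(P[...,2]<.126)]; print(len(T),T.mean(0),np.percentile(T[:,2],[5,50,95]),cv2.minEnclosingCircle(T[:,:2].astype(np.float32)))
mm=m&(r>1.5*b)&(r>50); Q=P[mm]; print("ring",len(Q),Q.mean(0),cv2.minEnclosingCircle(Q[(abs(Q[:,2]-.12)<.006)][:,:2].astype(np.float32)), np.median(Q[:,2]))
mm=m&(b>1.4*r)
# rays to plane 0.118 for blue top outline / ring
from scipy.spatial.transform import Rotation as Ro
w=c["rotation"];R=Ro.from_quat([w[1],w[2],w[3],w[0]]).as_matrix(); print(R.round(3))
def ray(u,v,z):
    d=R@np.array([(u-c["cx"])/c["fx"],(v-c["cy"])/c["fy"],1]); o=np.array(c["xyz"]); return o+d*(z-o[2])/d[2]
cr=c["frame"][125:200,225:300]; cv2.imwrite("pics/w1c.png",cv2.resize(cr,None,fx=8,fy=8,interpolation=cv2.INTER_CUBIC))
for n in("ringmask",):
    v,u=np.nonzero(m&(r>1.5*b)&(r>50)); print(u.min(),u.max(),v.min(),v.max()); e=cv2.fitEllipse(cv2.convexHull(np.stack([u,v],1).astype(np.float32))); print(e, ray(*e[0],.120))
```

```text
677 [ 0.55015672 -0.17389614  0.11768676] [0.11405384 0.11776468 0.12029255] ((0.549973726272583, -0.1747758537530899), 0.020020877942442894)
ring 227 [ 0.5499446  -0.17572192  0.11733692] ((0.5499897599220276, -0.17453709244728088), 0.01310507021844387) 0.11920238541692368
[[ 0.937 -0.335 -0.099]
 [-0.349 -0.899 -0.263]
 [-0.     0.281 -0.96 ]]
252 273 153 175
((262.6258239746094, 163.77285766601562), (22.354955673217773, 22.578927993774414), 47.627166748046875) [ 0.550054   -0.17398989  0.12      ]
```

View pics/w1c.png

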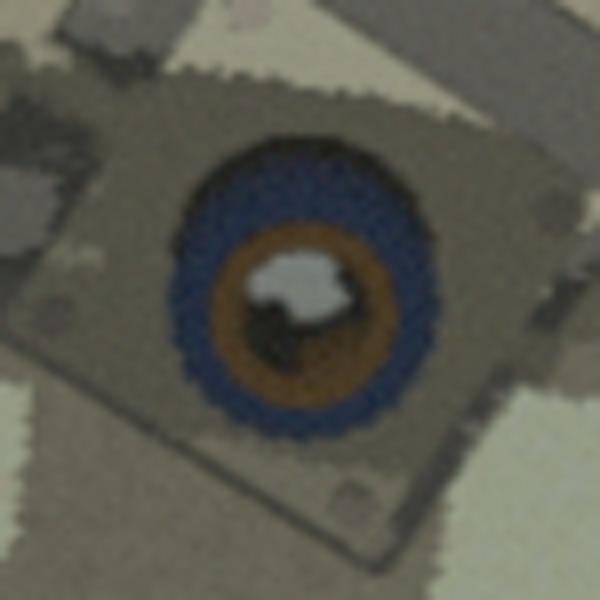

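The crop shows the ring centred at (304,316), in agreement with the ellipse fit, so the seat is at about (0.550, -0.174).

{"name": "jog_arm", "arguments": {
  "series": [
    [[35,-21,0,0,0,0,85],[35,-21,0,0,0,0,85],[35,-21,0,0,0,0,85],[35,-21,0,0,0,0,85],[35,-21,0,0,0,0,85],[35,-21,0,0,0,0,85],[35,-21,0,0,0,0,85],[30,-19,0,0,0,0,85],[0,0,0,0,0,0,85],[0,0,0,0,0,0,85]]
  ]
}}

```text
time_s: 3.15
eef_pos: [0.4877, 0.1395, 0.2888]
eef_rot: [0.0, 0.822, 0.57, -0.0]
wrist_force: [0.6, -0.1, -0.2]
opening: 0.997
grasp_force: 0.0
```

Run:
```python
from h import *
import pickle
c=cam("wrist"); pickle.dump(c,open("w2.pkl","wb")); o=ctrl.get_obs(); print(o["eef_pos"],o["eef_rot"],o["wrist_force"]); 
P=pts(c); f=c["frame"].astype(int); b,g,r=f[...,0],f[...,1],f[...,2]
cv2.imwrite("pics/w2.png",cv2.resize(c["frame"],(800,600)))
m=(b>1.5*r)&(b>40)&(P[...,2]>.1)&(P[...,2]<.17)&(np.hypot(P[...,0]-.491,P[...,1]-.141)<.04)
Q=P[m]; print(len(Q),Q.mean(0),np.percentile(Q,[2,98],axis=0))
m=(P[...,2]>.157)&(P[...,2]<.166)&(np.hypot(P[...,0]-.491,P[...,1]-.141)<.04)
Q=P[m]; print("plug",len(Q),Q.mean(0),cv2.minEnclosingCircle(Q[:,:2].astype(np.float32)))
m=(P[...,2]>.147)&(P[...,2]<.157)&(np.hypot(P[...,0]-.491,P[...,1]-.141)<.04)
Q=P[m]; print("head",len(Q),Q.mean(0),cv2.minEnclosingCircle(Q[:,:2].astype(np.float32)))
m=(P[...,2]>.1)&(P[...,2]<.108); Q=P[m];Q=Q[(Q[:,0]<.6)&(Q[:,0]>.4)&(Q[:,1]>.05)&(Q[:,1]<.32)]; print(cv2.minAreaRect((Q[:,:2]*1000).astype(np.float32)))
```

```text
[0.48796927 0.1386719  0.28877708] [ 1.71369138e-04  8.22185530e-01  5.69219546e-01 -1.80984947e-04] [0.61545796 0.65123608 0.86841226]
104 [0.49248649 0.14903168 0.14919801] [[0.48265631 0.13906408 0.12549339]
 [0.49994402 0.15442889 0.15363616]]
plug 115 [0.49141649 0.14513739 0.16061313] ((0.49124735593795776, 0.14467251300811768), 0.0061811525374650955)
head 186 [0.49205153 0.14682865 0.15213691] ((0.491669625043869, 0.1451297104358673), 0.010191423818469048)
((513.85009765625, 204.6946563720703), (203.7568817138672, 50.20561599731445), 69.49048614501953)
```

View pics/w2.png

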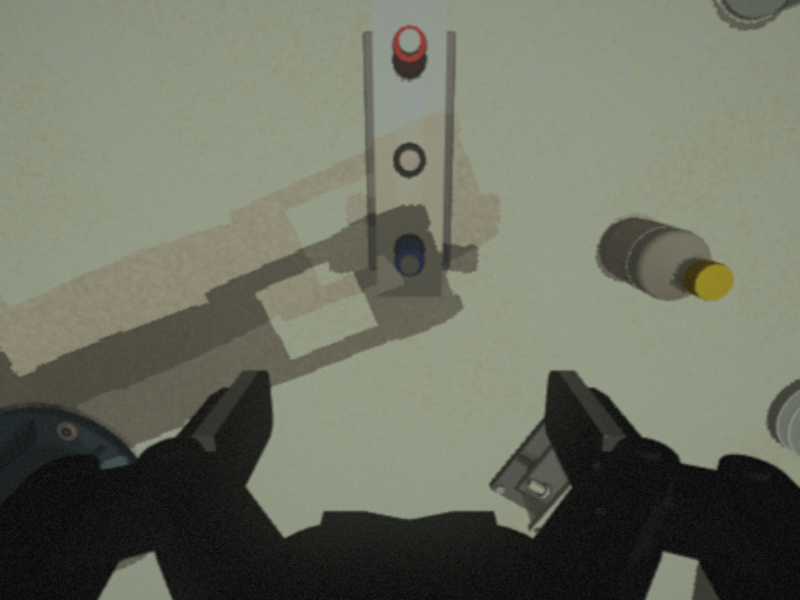

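The wrist view shows the blue head at (409,258), midway between the fingers. The row runs along tool x, so the closing line is across the stand.

{"name": "jog_arm", "arguments": {
  "series": [
    [[6.5,1,0,0,0,0,85],[0,0,25,0,0,0,85],[0,0,25,0,0,0,85],[0,0,25,0,0,0,85],[0,0,25,0,0,0,85],[0,0,25,0,0,0,85],[0,0,22,0,0,0,85],[0,0,20,0,0,0,85],[0,0,0,0,0,0,85],[0,0,0,0,0,0,60]]
  ]
}}

```text
time_s: 4.2
eef_pos: [0.4915, 0.144, 0.122]
eef_rot: [-0.0, 0.822, 0.569, -0.0]
wrist_force: [0.4, -0.2, -0.1]
opening: 0.852
grasp_force: 0.0
```

{"name": "jog_arm", "arguments": {
  "series": [
    [[0,0,0,0,0,0,35],[0,0,0,0,0,0,28],[0,0,0,0,0,0,24],[0,0,0,0,0,0,22],[0,0,0,0,0,0,20],[0,0,0,0,0,0,18],[0,0,0,0,0,0,10],[0,0,0,0,0,0,10],[0,0,0,0,0,0,10],[0,0,0,0,0,0,10]]
  ]
}}

```text
time_s: 5.2
eef_pos: [0.4913, 0.1449, 0.1225]
eef_rot: [0.0, 0.822, 0.57, 0.0]
wrist_force: [-1.6, 1.0, 5.5]
opening: 0.194
grasp_force: 58.5
```

Run:
```python
from h import *
o=ctrl.get_obs(); print(o)
c=cam("wrist"); cv2.imwrite("pics/w3.png",c["frame"])
```

```text
{'time_s': 5.2, 'q': array([5.45560267e-02, 1.38830206e-01, 1.84223768e+00, 2.32262429e-04,
       1.16015525e+00, 4.12545233e-01]), 'dq': array([-9.28406640e-04, -2.01615067e-04,  4.05761936e-05, -1.61196167e-03,
        1.65040946e-03,  3.94925713e-04]), 'joint_efforts': array([-6.39943723e-01, -3.66433775e+01, -3.07558644e+01, -2.30302722e-01,
       -7.36688655e-01, -4.89649567e-03]), 'eef_pos': array([0.49129775, 0.14487819, 0.12246671]), 'eef_rot': array([6.18405612e-06, 8.21729386e-01, 5.69877856e-01, 2.13159500e-04]), 'wrist_force': array([-1.59732216,  0.95991677,  5.52230657]), 'torque': array([ 0.10377776,  0.47290531, -0.0130398 ]), 'grasp_force': 58.49674701690674, 'opening': 0.1941134552009886}
```

View pics/w3.png

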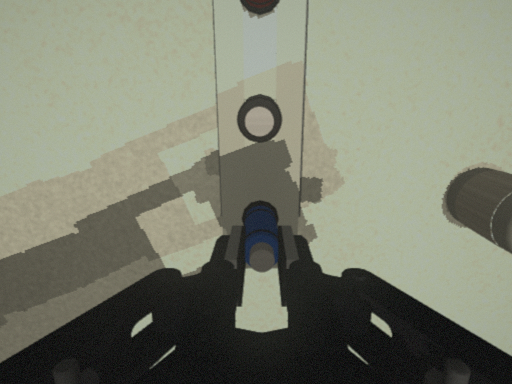

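The head sits centred between the pads at about (261,245) and is gripped at 58 N. Lifting it out and carrying it over.

{"name": "jog_arm", "arguments": {
  "series": [
    [[0,0,-6,0,0,0,10],[0,0,-12,0,0,0,10],[0,0,-15,0,0,0,10],[0,0,-15,0,0,0,10],[0,0,-15,0,0,0,10],[0,0,-15,0,0,0,10],[0,0,-15,0,0,0,10],[0,0,-15,0,0,0,10],[0,0,-12,0,0,0,10],[0,0,-10,0,0,0,10]]
  ]
}}

```text
time_s: 6.25
eef_pos: [0.4914, 0.1447, 0.2533]
eef_rot: [0.0, 0.822, 0.57, 0.0]
wrist_force: [-0.7, -0.3, -2.0]
opening: 0.193
grasp_force: 58.6
```

{"name": "jog_arm", "arguments": {
  "series": [
    [[-10,6,0,0,0,0,10],[-20,12,0,0,0,0,10],[-24,14.5,0,0,0,0,10],[-24,14.5,0,0,0,0,10],[-24,14.5,0,0,0,0,10],[-24,14.5,0,0,0,0,10],[-24,14.5,0,0,0,0,10],[-24,14.5,0,0,0,0,10],[-24,14.5,0,0,0,0,10],[-20,11.5,0,0,0,0,10]]
  ]
}}

```text
time_s: 7.25
eef_pos: [0.5369, -0.1077, 0.2509]
eef_rot: [-0.0, 0.822, 0.569, -0.001]
wrist_force: [0.7, 0.0, -1.2]
opening: 0.194
grasp_force: 58.7
```

{"name": "jog_arm", "arguments": {
  "series": [
    [[-20,11.5,0,0,0,0,10],[-20,11.5,0,0,0,0,10],[-18,10.5,0,0,0,0,10],[-10,6,0,0,0,0,10],[-6,3,0,0,0,0,10],[0,0,0,0,0,0,10],[0,0,0,0,0,0,10],[0,0,0,0,0,0,10],[0,0,0,0,0,0,10],[0,0,0,0,0,0,10]]
  ]
}}

```text
time_s: 8.25
eef_pos: [0.5513, -0.189, 0.252]
eef_rot: [0.0, 0.822, 0.57, 0.0]
wrist_force: [0.7, 0.1, -1.5]
opening: 0.19
grasp_force: 58.7
```

Run:
```python
from h import *
import pickle
o=ctrl.get_obs(); print(o["eef_pos"],o["eef_rot"],o["wrist_force"],o["torque"],o["grasp_force"])
c=cam("wrist"); s=cam("side"); t=cam("top"); pickle.dump((c,s,t),open("w4.pkl","wb"))
f=c["frame"][90:330,150:370]; s2=s["frame"][50:170,270:390]; 
a=cv2.resize(f,(396,432)); b=cv2.resize(s2,(400,432)); cv2.imwrite("pics/w4.png",np.hstack([a,b]))
```

```text
[ 0.55134944 -0.18902896  0.25202537] [6.09252485e-05 8.21517711e-01 5.70182992e-01 5.56547505e-05] [ 0.65956326  0.12823238 -1.49834305] [ 0.03006717 -0.00477925 -0.02490878] 58.66678297519684
```

View pics/w4.png

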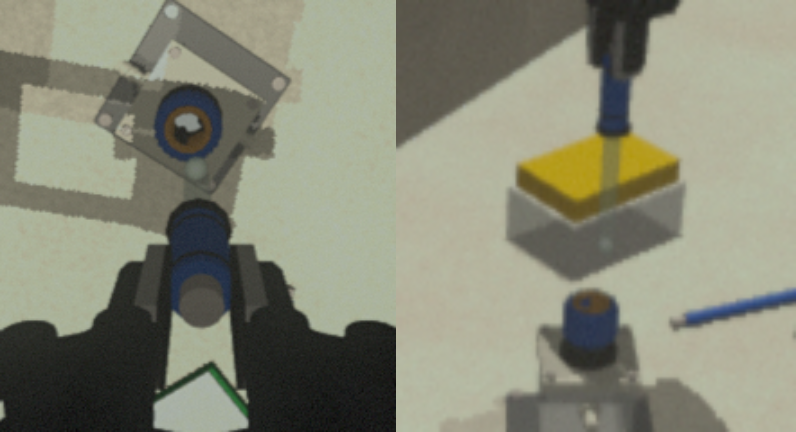

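The left view shows the ring at (188,127) and the tip at (197,170); the electrode is upright but some way past the gland. I summed the rows about 14 and 8 mm too long, so I correct that now.

{"name": "jog_arm", "arguments": {
  "series": [
    [[5,-3,0,0,0,0,10],[5,-3,0,0,0,0,10],[3.4,-1.7,0,0,0,0,10],[0,0,5,0,0,0,10],[0,0,6,0,0,0,10],[0,0,6,0,0,0,10],[0,0,4,0,0,0,10],[0,0,0,0,0,0,10],[0,0,0,0,0,0,10],[0,0,0,0,0,0,10]]
  ]
}}

```text
time_s: 9.4
eef_pos: [0.5489, -0.1745, 0.2312]
eef_rot: [0.0, 0.822, 0.57, 0.0]
wrist_force: [0.2, -0.6, -0.6]
opening: 0.195
grasp_force: 58.7
```

Run:
```python
from h import *
import pickle
o=ctrl.get_obs(); print(o["eef_pos"],o["eef_rot"],o["wrist_force"],o["torque"],o["grasp_force"])
c=cam("wrist"); s=cam("side"); t=cam("top"); pickle.dump((c,s,t),open("w5.pkl","wb"))
f=c["frame"][110:230,200:320]; s2=s["frame"][75:165,283:373]
a=cv2.resize(f,(400,400),interpolation=cv2.INTER_CUBIC); b=cv2.resize(s2,(400,400),interpolation=cv2.INTER_CUBIC); cv2.imwrite("pics/w5.png",np.hstack([a,b]))
for n,k in(("wrist",c),("side",s),("top",t)):
    P=pts(k); d=np.hypot(P[...,0]-.549,P[...,1]+.176)
    for z0,z1 in((.112,.124),(.2125,.262)):
        Q=P[(d<.03)&(P[...,2]>z0)&(P[...,2]<z1)]
        if len(Q)>5: print(n,z0,len(Q),Q.mean(0).round(4),np.percentile(Q,[2,98],axis=0).round(4).tolist())
```

```text
[ 0.54893677 -0.17452194  0.23117632] [2.21154713e-04 8.21799209e-01 5.69777145e-01 1.24758641e-04] [ 0.16185164 -0.63330902 -0.61298536] [-0.01072837  0.00396046  0.05178585] 58.67161273956299
wrist 0.112 808 [ 0.5516 -0.1713  0.1175] [[0.5323, -0.1913, 0.1128], [0.5678, -0.1566, 0.1205]]
wrist 0.2125 1675 [ 0.5518 -0.1678  0.2443] [[0.539, -0.1783, 0.2161], [0.5668, -0.159, 0.2618]]
side 0.112 120 [ 0.5437 -0.1713  0.1167] [[0.5287, -0.1892, 0.1121], [0.5633, -0.1559, 0.1208]]
side 0.2125 200 [ 0.5441 -0.1695  0.2391] [[0.5321, -0.18, 0.2154], [0.5637, -0.1616, 0.2618]]
top 0.112 138 [ 0.5503 -0.1714  0.1185] [[0.5328, -0.1872, 0.1135], [0.5677, -0.1592, 0.1224]]
top 0.2125 25 [ 0.5534 -0.1684  0.2263] [[0.5459, -0.1721, 0.2151], [0.5651, -0.1662, 0.26]]
```

View pics/w5.png

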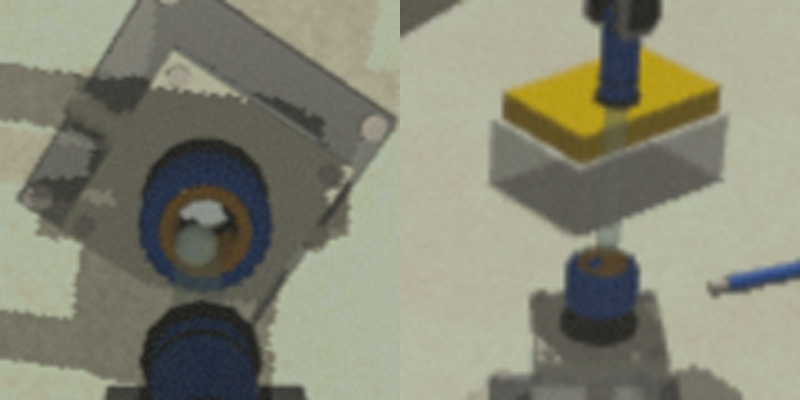

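The wrist crop shows the ring centred at (205,232) and the glass tip at about (196,243), slightly left. I will measure the shaft line numerically.

Run:
```python
from h import *
import pickle
c,s,t=pickle.load(open("w5.pkl","rb"))
a=2*np.arctan2(.569777,.821799); X=np.array([np.cos(a),np.sin(a)]);Y=np.array([np.sin(a),-np.cos(a)])
T=np.array([.5489,-.1745])
for n,k in(("wrist",c),("side",s)):
    P=pts(k); q=P[...,:2]-T; x=q@X; y=q@Y; z=P[...,2]
    for z0,z1 in((.117,.124),(.124,.14),(.14,.16),(.16,.18),(.18,.2),(.2,.212),(.2125,.2175),(.218,.225),(.225,.23),(.277,.29)):
        lim=.0135 if n=="wrist" and z0==.117 else .0145
        m=(abs(x-.003)<.018)&(abs(y)<lim)&(z>z0)&(z<z1)
        if m.sum()>5: print(n,z0,m.sum(),"x",np.percentile(x[m],[2,98]).round(4),"y",np.percentile(y[m],[2,50,98]).round(4))
# gray profile of wrist rows
g=c["frame"].astype(int)
for r in (176,180,184,190,194,197): print(r,g[r,246:276].sum(1).tolist())
```

```text
wrist 0.117 429 x [-0.013   0.0168] y [-0.0129  0.0015  0.013 ]
wrist 0.124 32 x [0.0025 0.006 ] y [-0.0066 -0.0017  0.0036]
wrist 0.14 78 x [0.0025 0.0061] y [-0.0064 -0.0012  0.0041]
wrist 0.16 107 x [0.001  0.0061] y [-0.0066 -0.001   0.0046]
wrist 0.18 103 x [0.0019 0.0061] y [-0.0061 -0.0009  0.005 ]
wrist 0.2125 160 x [-0.0017  0.0118] y [-0.0112  0.0011  0.0114]
wrist 0.218 104 x [0.0017 0.011 ] y [-0.009  -0.0008  0.0085]
wrist 0.225 126 x [0.0003 0.0101] y [-0.0099  0.0005  0.0103]
wrist 0.277 734 x [-0.0087  0.0132] y [-0.0138 -0.0076  0.0141]
side 0.117 55 x [-0.014   0.0149] y [-0.0141 -0.0045  0.012 ]
side 0.124 22 x [-0.0062  0.0041] y [-0.0104 -0.0066 -0.002 ]
side 0.14 42 x [-0.0057  0.0039] y [-0.0103 -0.0067 -0.0002]
side 0.16 38 x [-0.0049  0.0051] y [-0.0102 -0.0068 -0.0009]
side 0.18 44 x [-0.006   0.0041] y [-0.0099 -0.0063  0.0014]
side 0.2 24 x [-0.004   0.0034] y [-0.009  -0.0046 -0.0006]
side 0.2125 15 x [-0.0089  0.0103] y [-0.0133 -0.009   0.0002]
side 0.218 28 x [-0.0108  0.0085] y [-0.0121 -0.008   0.0014]
side 0.225 17 x [-0.0082  0.0074] y [-0.0131 -0.
[... 305 characters left out ...]
 262, 261, 253, 226, 189, 147, 137, 157, 169, 141, 142, 163, 188, 197, 195, 184]
184 [157, 157, 187, 177, 189, 188, 229, 257, 271, 281, 292, 301, 307, 300, 291, 299, 301, 275, 250, 189, 172, 174, 176, 182, 194, 195, 196, 190, 176, 166]
190 [205, 153, 155, 150, 155, 171, 176, 198, 196, 196, 200, 223, 215, 213, 207, 212, 201, 206, 204, 200, 192, 195, 195, 181, 185, 152, 165, 170, 156, 155]
194 [283, 271, 273, 260, 219, 181, 187, 193, 192, 190, 197, 186, 180, 191, 202, 196, 190, 186, 197, 194, 174, 164, 151, 163, 162, 183, 225, 261, 273, 276]
197 [341, 342, 335, 328, 338, 319, 278, 251, 249, 242, 230, 233, 242, 228, 211, 201, 225, 230, 235, 225, 220, 244, 271, 268, 262, 263, 277, 262, 272, 278]
```

Run:
```python
from h import *
import pickle
c,s,t=pickle.load(open("w5.pkl","rb"))
T=np.array([.549,-.174])
def slices(k,T,zs,rad):
    P=pts(k); v=T-np.array(k["xyz"])[:2]; v/=np.linalg.norm(v); h=np.array([-v[1],v[0]])
    q=P[...,:2]-T; z=P[...,2]; hh=q@h; dd=q@v
    print("h",h.round(3))
    for z0,z1,r in zs:
        m=(abs(hh)<rad)&(abs(dd)<.03)&(z>z0)&(z<z1)
        if m.sum()<6: continue
        # row-wise centre
        C=[(hh[i][m[i]].min()+hh[i][m[i]].max())/2 for i in range(m.shape[0]) if m[i].sum()>=3]; D=[np.ptp(hh[i][m[i]]) for i in range(m.shape[0]) if m[i].sum()>=3]
        if C: print(z0,len(C),(1e3*np.mean(C)).round(2),"w",(1e3*np.median(D)).round(1))
Z=[(.098,.113,0),(.113,.121,0),(.124,.145,0),(.145,.165,0),(.165,.185,0),(.185,.205,0),(.2125,.218,0),(.219,.228,0)]
print("side");slices(s,T,Z,.025)
print("wrist");slices(c,T,Z,.025)
# upright references at start
c0=pickle.load(open("side.pkl","rb"))
for nm,p in(("blue",(.4915,.1446)),("red",(.537,.266)),("black",(.514,.2055))):
    print(nm); slices(c0,np.array(p),[(.111,.122,0),(.122,.133,0),(.133,.144,0),(.144,.152,0)],.014)
```

```text
side
h [0.871 0.491]
0.098 11 -1.65 w 26.0
0.113 9 -3.3 w 32.6
0.124 7 -4.01 w 9.3
0.145 7 -4.7 w 9.2
0.165 9 -3.88 w 9.1
0.185 9 -3.82 w 8.9
0.2125 3 -3.76 w 19.8
0.219 4 -3.6 w 16.5
wrist
h [ 0.934 -0.356]
0.098 18 1.92 w 27.9
0.113 37 1.29 w 32.7
0.124 6 -1.44 w 8.6
0.145 10 -0.97 w 10.0
0.165 10 -0.91 w 10.6
0.185 7 -0.6 w 9.5
0.2125 22 0.03 w 20.5
0.219 14 0.09 w 16.9
blue
h [0.784 0.621]
0.111 6 -2.73 w 16.9
0.122 5 -2.84 w 16.8
0.133 6 -2.85 w 16.7
0.144 7 -2.62 w 16.6
red
h [0.66  0.751]
0.111 5 -2.44 w 17.5
0.122 5 -1.73 w 17.3
0.133 7 -1.88 w 15.5
0.144 5 -1.96 w 17.1
black
h [0.728 0.686]
0.111 7 -2.61 w 16.4
0.122 6 -2.41 w 17.2
0.133 5 -2.31 w 17.9
0.144 6 -2.76 w 16.0
```

{"name": "jog_arm", "arguments": {
  "series": [
    [[0.5,1,0,-0.012,0,0,10],[0,0,0,0,0,0,10],[0,0,3,0,0,0,10],[0,0,3,0,0,0,10],[0,0,3,0,0,0,10],[0,0,3,0,0,0,10],[0,0,3,0,0,0,10],[0,0,3,0,0,0,10],[0,0,0,0,0,0,10],[0,0,0,0,0,0,10]]
  ]
}}

```text
time_s: 10.55
eef_pos: [0.5501, -0.1743, 0.2128]
eef_rot: [0.005, 0.822, 0.57, 0.003]
wrist_force: [0.3, -0.6, -1.0]
opening: 0.193
grasp_force: 58.7
```

{"name": "jog_arm", "arguments": {
  "series": [
    [[0,0,2,0,0,0,10],[0,0,2,0,0,0,10],[0,0,2,0,0,0,10],[0,0,2,0,0,0,10],[0,0,2,0,0,0,10],[0,0,2,0,0,0,10],[0,0,2,0,0,0,10],[0,0,2,0,0,0,10],[0,0,2,0,0,0,10],[0,0,0,0,0,0,10]]
  ]
}}

```text
time_s: 11.55
eef_pos: [0.5501, -0.1743, 0.1945]
eef_rot: [0.005, 0.822, 0.57, 0.003]
wrist_force: [-0.2, 0.9, -1.5]
opening: 0.197
grasp_force: 58.7
```

{"name": "jog_arm", "arguments": {
  "series": [
    [[0,-0.04,3,0,0,0,10],[0,-0.04,3,0,0,0,10],[0,-0.04,3,0,0,0,10],[0,-0.04,3,0,0,0,10],[0,-0.04,3,0,0,0,10],[0,-0.04,3,0,0,0,10],[0,-0.04,3,0,0,0,10],[0,-0.04,3,0,0,0,10],[0,-0.04,3,0,0,0,10],[0,0,0,0,0,0,10]]
  ]
}}

```text
time_s: 12.55
eef_pos: [0.5498, -0.1741, 0.1668]
eef_rot: [0.004, 0.822, 0.57, 0.003]
wrist_force: [1.0, -0.5, -3.0]
opening: 0.196
grasp_force: 58.6
```

```bash
cat > st.py <<'E'
from h import *
o=ctrl.get_obs(); print(o["time_s"],o["eef_pos"].round(5),o["wrist_force"].round(2),o["torque"].round(3),o["grasp_force"],o["opening"],o["q"].round(3),o["joint_efforts"].round(3))
E
python3 st.py
```

```text
12.55 [ 0.54978 -0.1741   0.16677] [ 1.01 -0.51 -2.99] [-0.179 -0.217 -0.01 ] 58.62615466117859 0.19574442042937049 [-0.514  0.217  1.653  0.002  1.261 -0.156] [ 5.9000e-02 -4.6825e+01 -3.4993e+01 -2.5000e-02  2.8700e-01  2.0000e-03]
```

{"name": "jog_arm", "arguments": {
  "series": [
    [[0,-0.03,2.5,0,0,0,10],[0,-0.03,2.5,0,0,0,10],[0,-0.03,2.5,0,0,0,10],[0,-0.03,2.5,0,0,0,10],[0,-0.03,2.5,0,0,0,10],[0,-0.03,2.5,0,0,0,10],[0,-0.03,2.5,0,0,0,10],[0,-0.03,2.5,0,0,0,10],[0,-0.03,2.5,0,0,0,10],[0,-0.03,2.5,0,0,0,10]]
  ]
}}

```text
time_s: 13.55
eef_pos: [0.5502, -0.1744, 0.1427]
eef_rot: [0.005, 0.822, 0.57, 0.003]
wrist_force: [-1.3, 0.2, 2.6]
opening: 0.192
grasp_force: 59.2
```

```bash
python3 st.py
```

```text
13.55 [ 0.55022 -0.17439  0.14266] [-1.27  0.2   2.58] [0.069 0.118 0.039] 59.19908165931702 0.19197687487030604 [-0.514  0.244  1.673  0.002  1.213 -0.156] [ 4.7000e-02 -4.4440e+01 -3.2364e+01  8.4000e-02 -2.0500e-01 -1.0000e-03]
```

{"name": "jog_arm", "arguments": {
  "series": [
    [[0,0,0.5,0,0,0,10],[0,0,0.5,0,0,0,10],[0,0,0.5,0,0,0,10],[0,0,0.5,0,0,0,10],[0,0,0.5,0,0,0,10],[0,0,0.5,0,0,0,10],[0,0,0.4,0,0,0,10],[0,0,0.3,0,0,0,10],[0,0,0.3,0,0,0,10],[0,0,0.3,0,0,0,10]]
  ]
}}

```text
time_s: 14.55
eef_pos: [0.5503, -0.1744, 0.1386]
eef_rot: [0.005, 0.822, 0.57, 0.003]
wrist_force: [-0.7, 0.0, 1.6]
opening: 0.191
grasp_force: 59.2
```

{"name": "jog_arm", "arguments": {
  "series": [
    [[0,0,0.2,0,0,0,10],[0,0,0.2,0,0,0,10],[0,0,0,0,0,0,10],[0,0,0,0,0,0,10],[0,0,0,0,0,0,10],[0,0,0,0,0,0,10],[0,0,0,0,0,0,10],[0,0,0,0,0,0,10],[0,0,0,0,0,0,10],[0,0,0,0,0,0,10]]
  ]
}}

```text
time_s: 15.55
eef_pos: [0.5503, -0.1744, 0.1382]
eef_rot: [0.005, 0.822, 0.57, 0.003]
wrist_force: [-0.3, -0.1, 0.9]
opening: 0.197
grasp_force: 59.2
```

```bash
python3 st.py
```

```text
15.55 [ 0.55029 -0.17436  0.13816] [-0.28 -0.06  0.92] [ 0.017  0.214 -0.004] 59.15521681308746 0.19687873797599695 [-0.513  0.249  1.676  0.002  1.205 -0.156] [ 5.1000e-02 -4.4829e+01 -3.2542e+01  9.2000e-02 -3.0700e-01 -1.0000e-03]
```

{"name": "jog_arm", "arguments": {
  "series": [
    [[0,0,0.1,0,0,0,10],[0,0,0.1,0,0,0,10],[0,0,0.1,0,0,0,10],[0,0,0.1,0,0,0,10],[0,0,0.1,0,0,0,10],[0,0,0.1,0,0,0,10],[0,0,0.1,0,0,0,10],[0,0,0.1,0,0,0,10],[0,0,0.1,0,0,0,10],[0,0,0.1,0,0,0,10]]
  ]
}}

```text
time_s: 16.55
eef_pos: [0.5504, -0.1744, 0.1374]
eef_rot: [0.005, 0.822, 0.57, 0.003]
wrist_force: [-2.0, -1.1, 4.1]
opening: 0.193
grasp_force: 59.5
```

{"name": "jog_arm", "arguments": {
  "series": [
    [[0,0,0.1,0,0,0,10],[0,0,0.1,0,0,0,10],[0,0,0.1,0,0,0,10],[0,0,0.1,0,0,0,10],[0,0,0.1,0,0,0,10],[0,0,0,0,0,0,10],[0,0,0,0,0,0,10],[0,0,0,0,0,0,10],[0,0,0,0,0,0,10],[0,0,0,0,0,0,10]]
  ]
}}

```text
time_s: 17.55
eef_pos: [0.5505, -0.1745, 0.1374]
eef_rot: [0.005, 0.822, 0.57, 0.003]
wrist_force: [-3.7, 1.4, 8.2]
opening: 0.193
grasp_force: 59.7
```

```bash
python3 st.py
```

```text
17.55 [ 0.55047 -0.17452  0.13742] [-3.71  1.38  8.18] [0.153 0.541 0.013] 59.72652733325958 0.1934314148662911 [-0.513  0.25   1.676  0.002  1.203 -0.156] [ 1.2000e-02 -4.2075e+01 -3.1285e+01  2.2000e-01 -1.0250e+00  0.0000e+00]
```

{"name": "jog_arm", "arguments": {
  "series": [
    [[0,0,0.2,0,0,0,10],[0,0,0.2,0,0,0,10],[0,0,0,0,0,0,10],[0,0,0,0,0,0,10],[0,0,0,0,0,0,10],[0,0,0,0,0,0,40],[0,0,0,0,0,0,60],[0,0,0,0,0,0,75],[0,0,0,0,0,0,75],[0,0,0,0.012,0,0,75]]
  ]
}}

```text
time_s: 18.55
eef_pos: [0.55, -0.1742, 0.136]
eef_rot: [-0.0, 0.822, 0.57, -0.0]
wrist_force: [0.0, -0.5, -0.9]
opening: 0.877
grasp_force: 0.0
```

```bash
python3 st.py
python3 - <<'E'
from h import *
import pickle
c=cam("wrist"); s=cam("side"); t=cam("top"); pickle.dump((c,s,t),open("w6.pkl","wb"))
a=cv2.resize(c["frame"],(400,300)); f=c["frame"][150:300,190:340]; a=cv2.resize(f,(400,400),interpolation=cv2.INTER_CUBIC); b=cv2.resize(s["frame"][75:165,283:373],(400,400),interpolation=cv2.INTER_CUBIC); cv2.imwrite("pics/w6.png",np.hstack([a,b]))
X=np.array([.351,.9364]);Y=np.array([.9364,-.351]);T=np.array([.55,-.1743])
for n,k in(("wrist",c),("side",s),("top",t)):
    P=pts(k); q=P[...,:2]-T; x=q@X;y=q@Y;z=P[...,2]
    for z0,z1,r in((.173,.18,.012),(.128,.167,.015),(.119,.1265,.018)):
        m=(np.hypot(x,y)<r)&(z>z0)&(z<z1)
        if m.sum()>5: print(n,z0,m.sum(),"x",np.percentile(x[m],[2,50,98]).round(4),"y",np.percentile(y[m],[2,50,98]).round(4),"z",np.percentile(z[m],[5,50,98]).round(4))
E
```

```text
18.55 [ 0.55001 -0.17419  0.13603] [ 0.02 -0.51 -0.89] [-0.006 -0.034 -0.024] 0.0 0.8766952684877434 [-0.512  0.26   1.667 -0.     1.216 -0.154] [-4.6000e-02 -4.6718e+01 -3.2386e+01  4.2000e-02 -3.0900e-01 -4.3000e-02]
wrist 0.173 516 x [-0.0055  0.0006  0.0057] y [-0.0043  0.0009  0.0064] z [0.1742 0.1757 0.177 ]
wrist 0.128 976 x [0.0001 0.0084 0.0099] y [-0.0087  0.0004  0.0102] z [0.1325 0.1517 0.1669]
wrist 0.119 417 x [-0.0053  0.0081  0.0125] y [-0.0125 -0.0015  0.0121] z [0.1191 0.1229 0.1259]
side 0.173 16 x [-0.0072 -0.0009  0.0028] y [-0.0062 -0.0026  0.0053] z [0.1737 0.1753 0.1768]
side 0.128 128 x [-0.0089  0.0032  0.0078] y [-0.0119 -0.0079  0.0038] z [0.1302 0.1479 0.1661]
side 0.119 32 x [-0.0106  0.0035  0.0107] y [-0.0135 -0.0081  0.0045] z [0.1196 0.1233 0.1265]
top 0.119 10 x [0.0104 0.0124 0.0162] y [-0.0034  0.0029  0.012 ] z [0.1191 0.1194 0.1218]
```

View pics/w6.png

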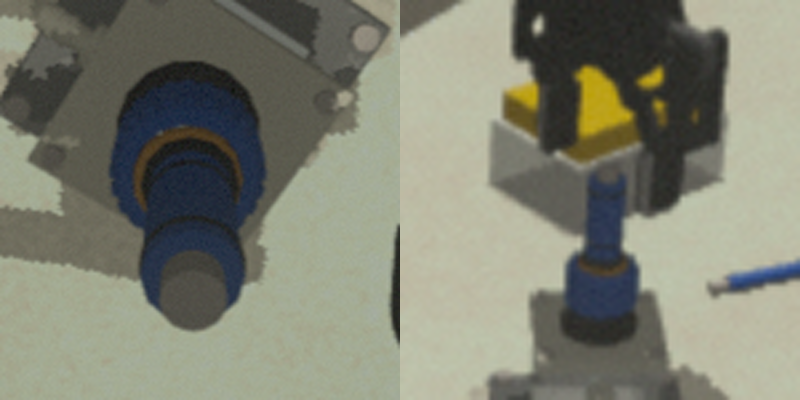

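The collar sits on the ring, with the brass rim showing evenly around it, the ring centre at (189,165) and the collar at (190,165). The plug top reads 175.7 mm, so the electrode is home. Now the nut.

{"name": "jog_arm", "arguments": {
  "series": [
    [[0,0,4,0,0,0,75],[0,0,5,0,0,0,75],[0,0,5,0,0,0,75],[0,0,5,0,0,0,75],[0,0,4,0,0,0,75],[0,0,3,0,0,0,75],[0,0,2,0,0,0,75],[0,0,2,0,0,0,75],[0,0,0,0,0,0,75],[0,0,0,0,0,0,65]]
  ]
}}

```text
time_s: 19.7
eef_pos: [0.5504, -0.1744, 0.1064]
eef_rot: [0.0, 0.822, 0.57, 0.0]
wrist_force: [0.0, 0.2, -0.3]
opening: 0.761
grasp_force: 0.0
```

{"name": "jog_arm", "arguments": {
  "series": [
    [[0,0,0,0,0,0,50],[0,0,0,0,0,0,46],[0,0,0,0,0,0,44],[0,0,0,0,0,0,42],[0,0,0,0,0,0,41],[0,0,0,0,0,0,40],[0,0,0,0,0,0,39],[0,0,0,0,0,0,38],[0,0,0,0,0,0,30],[0,0,0,0,0,0,30]]
  ]
}}

```text
time_s: 20.7
eef_pos: [0.5503, -0.1744, 0.1063]
eef_rot: [0.0, 0.822, 0.57, -0.0]
wrist_force: [-0.0, -0.1, -0.0]
opening: 0.346
grasp_force: 0.0
```

```bash
python3 st.py
```

```text
20.7 [ 0.55032 -0.17442  0.1063 ] [-0.01 -0.1  -0.04] [ 0.017 -0.036  0.019] 0.0 0.3462573743424078 [-0.512  0.297  1.687 -0.     1.158 -0.154] [-0.0000e+00 -4.6903e+01 -3.1743e+01 -0.0000e+00  1.0000e-03 -0.0000e+00]
```

The fingers closed above the nut without touching it, so I measure where their ends and the gripper body are.

Run:
```python
from h import *
import pickle
c=cam("wrist"); s=cam("side"); pickle.dump((c,s),open("w7.pkl","wb"))
b=cv2.resize(s["frame"][65:155,283:373],(400,400),interpolation=cv2.INTER_CUBIC); a=cv2.resize(c["frame"][140:340,160:360],(400,400),interpolation=cv2.INTER_CUBIC); cv2.imwrite("pics/w7.png",np.hstack([a,b]))
X=np.array([.351,.9364]);Y=np.array([.9364,-.351]);T=np.array([.55,-.1743])
for n,k in(("wrist",c),("side",s)):
    P=pts(k); q=P[...,:2]-T; x=q@X;y=q@Y;z=P[...,2]; d=k["frame"].max(2)<75
    for sg in(-1,1):
      for z0 in np.arange(.1,.2,.006):
        m=(abs(x)<.022)&(sg*y>.012)&(sg*y<.06)&(z>z0)&(z<z0+.006)
        if m.sum()>3: print(n,sg,z0.round(3),m.sum(),"y",np.percentile(y[m],[3,97]).round(3),"x",np.percentile(x[m],[3,97]).round(3))
```

```text
wrist -1 0.1 26 y [-0.019 -0.012] x [0.004 0.015]
wrist -1 0.106 37 y [-0.018 -0.012] x [0.001 0.014]
wrist -1 0.112 210 y [-0.018 -0.012] x [-0.013  0.014]
wrist -1 0.118 73 y [-0.015 -0.012] x [-0.01  0.01]
wrist -1 0.124 8 y [-0.014 -0.014] x [-0.005 -0.001]
wrist -1 0.13 89 y [-0.021 -0.014] x [-0.007  0.013]
wrist -1 0.136 185 y [-0.026 -0.014] x [-0.007  0.013]
wrist -1 0.142 216 y [-0.027 -0.014] x [-0.007  0.013]
wrist -1 0.148 242 y [-0.027 -0.014] x [-0.006  0.013]
wrist -1 0.154 277 y [-0.027 -0.014] x [-0.007  0.013]
wrist -1 0.16 280 y [-0.02  -0.014] x [-0.008  0.013]
wrist -1 0.166 389 y [-0.032 -0.014] x [-0.007  0.014]
wrist -1 0.172 657 y [-0.043 -0.016] x [0.001 0.015]
wrist -1 0.178 1558 y [-0.046 -0.016] x [-0.008  0.015]
wrist -1 0.184 2297 y [-0.048 -0.019] x [-0.008  0.014]
wrist -1 0.19 1437 y [-0.051 -0.015] x [-0.009  0.019]
wrist -1 0.196 2158 y [-0.054 -0.013] x [-0.008  0.019]
wrist 1 0.1 31 y [0.012 0.019] x [-0.002  0.014]
wrist 1 0.106 38 y [0.012 0.018] x [-0.002  0.014]
wrist 1 0.112 281 y [0.012 0.017] x [-0.012  0.013]
wrist 1 0.118 80 y [0.012 0.
[... 1477 characters left out ...]
013]
side -1 0.19 40 y [-0.054 -0.018] x [-0.012  0.016]
side -1 0.196 67 y [-0.057 -0.014] x [-0.013  0.017]
side 1 0.13 10 y [0.013 0.019] x [-0.001  0.011]
side 1 0.136 15 y [0.013 0.025] x [0.001 0.01 ]
side 1 0.142 13 y [0.013 0.02 ] x [-0.001  0.011]
side 1 0.148 12 y [0.014 0.02 ] x [-0.002  0.01 ]
side 1 0.154 15 y [0.012 0.02 ] x [-0.     0.012]
side 1 0.16 14 y [0.013 0.025] x [-0.003  0.012]
side 1 0.166 23 y [0.013 0.022] x [-0.006  0.012]
side 1 0.172 27 y [0.014 0.037] x [-0.009  0.012]
side 1 0.178 43 y [0.016 0.045] x [-0.01   0.013]
side 1 0.184 20 y [0.013 0.049] x [0.005 0.014]
side 1 0.19 27 y [0.013 0.05 ] x [-0.     0.016]
side 1 0.196 21 y [0.013 0.051] x [0.004 0.018]
```

View pics/w7.png

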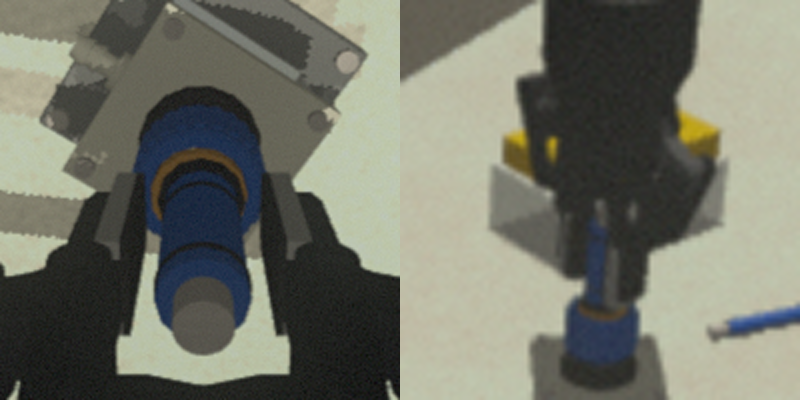

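The image shows the finger ends beside the head, at about (120,180) and (290,180) and roughly z = 130 mm, well above the nut. I check how far the body is above the plug.

Run:
```python
from h import *
import pickle
X=np.array([.351,.9364]);Y=np.array([.9364,-.351]);T=np.array([.55,-.1743])
for nm in("w7","w6"):
  L=pickle.load(open(nm+".pkl","rb"))
  for n,k in zip(("wrist","side"),L):
    P=pts(k); q=P[...,:2]-T; x=q@X;y=q@Y;z=P[...,2]
    for a,b in((.178,.184),(.184,.19),(.19,.196),(.196,.202),(.202,.21),(.21,.22),(.22,.23)):
        m=(abs(y)<.02)&(abs(x)<.06)&(z>a)&(z<b)
        if m.sum()>3: print(nm,n,a,m.sum(),"y",np.percentile(y[m],[3,97]).round(3),"x",np.percentile(x[m],[3,97]).round(3))
    m=(abs(x)<.02)&(abs(y)>.03)&(abs(y)<.055)&(z>.12)&(z<.25); print(nm,n,"finger zmin",np.percentile(z[m],[.5,2,5]).round(4))
```

```text
w7 wrist 0.178 258 y [-0.02  0.02] x [0.013 0.014]
w7 wrist 0.184 142 y [-0.02  0.02] x [0.013 0.014]
w7 wrist 0.19 220 y [-0.019  0.02 ] x [0.018 0.019]
w7 wrist 0.196 900 y [-0.02   0.019] x [0.011 0.019]
w7 wrist 0.202 3062 y [-0.019  0.019] x [0.011 0.019]
w7 wrist 0.21 5275 y [-0.019  0.019] x [0.012 0.02 ]
w7 wrist 0.22 2830 y [-0.019  0.019] x [0.02  0.022]
w7 wrist finger zmin [0.173  0.1768 0.1806]
w7 side 0.178 18 y [-0.019  0.019] x [-0.008  0.012]
w7 side 0.184 12 y [-0.019  0.019] x [-0.009  0.013]
w7 side 0.19 14 y [-0.016  0.016] x [-0.001  0.016]
w7 side 0.196 30 y [-0.02   0.016] x [-0.013  0.018]
w7 side 0.202 33 y [-0.02   0.016] x [0.007 0.017]
w7 side 0.21 38 y [-0.018  0.018] x [0.009 0.018]
w7 side 0.22 49 y [-0.019  0.018] x [0.01 0.02]
w7 side finger zmin [0.151  0.1607 0.1772]
w6 wrist finger zmin [0.1693 0.1725 0.1768]
w6 side finger zmin [0.1684 0.1696 0.1726]
```

The finger ends sit about 24 mm above the reported TCP and the body about 90 mm above it, so there is room to go some 18 mm lower.

{"name": "jog_arm", "arguments": {
  "series": [
    [[0,0,0,0,0,0,55],[0,0,0,0,0,0,55],[0,0,0,0,0,0,55],[0,0,3,0,0,0,55],[0,0,3,0,0,0,55],[0,0,3,0,0,0,55],[0,0,3,0,0,0,55],[0,0,2,0,0,0,55],[0,0,1,0,0,0,55],[0,0,0,0,0,0,55]]
  ]
}}

```text
time_s: 21.8
eef_pos: [0.5502, -0.1744, 0.0911]
eef_rot: [-0.0, 0.822, 0.57, -0.0]
wrist_force: [-0.3, 0.1, 0.0]
opening: 0.643
grasp_force: 0.0
```

```bash
python3 st.py
python3 - <<'E'
from h import *
c=cam("wrist")
X=np.array([.351,.9364]);Y=np.array([.9364,-.351]);T=np.array([.55,-.1743])
P=pts(c); q=P[...,:2]-T; x=q@X;y=q@Y;z=P[...,2]
m=(abs(x)<.02)&(abs(y)>.024)&(abs(y)<.045)&(z>.09)&(z<.16); print("finger",np.percentile(z[m],[.5,2,5,20]).round(4))
m=(abs(y)<.02)&(x>-.01)&(x<.03)&(z>.1775)&(z<.2); print("body",m.sum(),np.percentile(z[m],[1,5,20]).round(4), np.percentile(x[m],[3,97]).round(3))
cv2.imwrite("pics/w8.png",c["frame"])
E
```

```text
21.8 [ 0.55024 -0.17438  0.0911 ] [-0.26  0.1   0.  ] [-0.004 -0.018  0.029] 0.0 0.6434079249021977 [-0.512  0.317  1.696 -0.     1.129 -0.154] [-1.2000e-02 -4.7186e+01 -3.1085e+01 -1.0000e-03 -2.4000e-02 -0.0000e+00]
finger [0.1179 0.1201 0.1225 0.1306]
body 5668 [0.1855 0.1869 0.1899] [0.011 0.019]
```

{"name": "jog_arm", "arguments": {
  "series": [
    [[0,0,2,0,0,0,55],[0,0,2,0,0,0,55],[0,0,1,0,0,0,55],[0,0,1,0,0,0,55],[0,0,0,0,0,0,46],[0,0,0,0,0,0,43],[0,0,0,0,0,0,41],[0,0,0,0,0,0,39],[0,0,0,0,0,0,30],[0,0,0,0,0,0,30]]
  ]
}}

```text
time_s: 22.85
eef_pos: [0.5493, -0.174, 0.0857]
eef_rot: [-0.001, 0.822, 0.57, -0.001]
wrist_force: [-6.1, 2.0, 6.5]
opening: 0.424
grasp_force: 59.3
```

{"name": "jog_arm", "arguments": {
  "series": [
    [[0,0,0,0,0,0,30],[0,0,0,0,0,0,30],[0,0,0,0,0,0,30],[0,0,0,0,0,0,30],[0,0,0,0,0,0,30],[0,0,0,0,0,0,30],[0,0,0,0,0,0,30],[0,0,0,0,0,0,30],[0,0,0,0,0,0,30],[0,0,0,0,0,0,30]]
  ]
}}

```text
time_s: 23.85
eef_pos: [0.5493, -0.174, 0.0857]
eef_rot: [-0.001, 0.822, 0.57, -0.001]
wrist_force: [-6.0, 2.1, 6.8]
opening: 0.427
grasp_force: 59.3
```

```bash
python3 st.py
```

```text
23.85 [ 0.54926 -0.17396  0.08566] [-5.96  2.07  6.76] [0.435 1.191 0.022] 59.27942410111427 0.42745644764168483 [-0.512  0.324  1.699 -0.     1.121 -0.154] [-1.0100e-01 -4.4764e+01 -3.1996e+01  3.5800e-01 -2.1550e+00 -9.0000e-03]
```

{"name": "jog_arm", "arguments": {
  "series": [
    [[0,-1,0,0,0,0,30],[0,0,0,0,0,0,30],[0,0,0,0,0,0.02,30],[0,0,0,0,0,0.02,30],[0,0,0,0,0,0.03,30],[0,0,0,0,0,0.03,30],[0,0,0,0,0,0.03,30],[0,0,0,0,0,0.03,30],[0,0,0,0,0,0.02,30],[0,0,0,0,0,0.02,30]]
  ]
}}

```text
time_s: 24.85
eef_pos: [0.5497, -0.1742, 0.0857]
eef_rot: [0.0, 0.875, 0.485, 0.0]
wrist_force: [-2.4, 0.5, 5.2]
opening: 0.426
grasp_force: 59.9
```

```bash
cat > st2.py <<'E'
from h import *
o=ctrl.get_obs(); w=o["eef_rot"]; print(round(o["time_s"],2),o["eef_pos"].round(4),o["wrist_force"].round(1),"T",o["torque"].round(3),"J6",o["joint_efforts"][5].round(3),"q6",o["q"][5].round(4),"yaw",round(2*np.arctan2(w[2],w[1]),4),round(o["opening"],3),round(o["grasp_force"],1))
E
python3 st2.py
```

```text
24.85 [ 0.5497 -0.1742  0.0857] [-2.4  0.5  5.2] T [0.193 0.467 0.172] J6 -0.001 q6 0.046 yaw 1.0123 0.426 59.9
```

{"name": "jog_arm", "arguments": {
  "series": [
    [[0,0,0,0,0,0.01,30],[0,0,0,0,0,0.01,30],[0,0,0,0,0,0.01,30],[0,0,0,0,0,0.01,30],[0,0,0,0,0,0.01,30],[0,0,0,0,0,0.01,30],[0,0,0,0,0,0.01,30],[0,0,0,0,0,0.01,30],[0,0,0,0,0,0.01,30],[0,0,0,0,0,0.01,30]]
  ]
}}

```text
time_s: 25.85
eef_pos: [0.5498, -0.1743, 0.0857]
eef_rot: [0.0, 0.898, 0.441, 0.0]
wrist_force: [-1.7, 0.5, 5.2]
opening: 0.425
grasp_force: 59.9
```

```bash
python3 st2.py
```

```text
25.85 [ 0.5498 -0.1743  0.0857] [-1.7  0.5  5.2] T [0.22  0.347 0.208] J6 0.124 q6 0.1459 yaw 0.9123 0.425 59.9
```

{"name": "jog_arm", "arguments": {
  "series": [
    [[0,0,0,0,0,0.01,30],[0,0,0,0,0,0.01,30],[0,0,0,0,0,0.01,30],[0,0,0,0,0,0.01,30],[0,0,0,0,0,0.01,30],[0,0,0,0,0,0.01,30],[0,0,0,0,0,0.01,30],[0,0,0,0,0,0.01,30],[0,0,0,0,0,0.01,30],[0,0,0,0,0,0.01,30]]
  ]
}}

```text
time_s: 26.85
eef_pos: [0.55, -0.1744, 0.0857]
eef_rot: [0.001, 0.919, 0.395, 0.0]
wrist_force: [0.4, -0.8, 5.6]
opening: 0.428
grasp_force: 59.9
```

```bash
python3 st2.py
```

```text
26.85 [ 0.55   -0.1744  0.0857] [ 0.4 -0.8  5.6] T [0.117 0.069 0.279] J6 0.128 q6 0.2461 yaw 0.812 0.428 59.9
```

{"name": "jog_arm", "arguments": {
  "series": [
    [[0,0,0,0,0,0.01,30],[0,0,0,0,0,0.01,30],[0,0,0,0,0,0.01,30],[0,0,0,0,0,0.01,30],[0,0,0,0,0,0.01,30],[0,0,0,0,0,0.01,30],[0,0,0,0,0,0.01,30],[0,0,0,0,0,0.01,30],[0,0,0,0,0,0.01,30],[0,0,0,0,0,0.01,30]]
  ]
}}

```text
time_s: 27.85
eef_pos: [0.5501, -0.1745, 0.0857]
eef_rot: [0.001, 0.937, 0.348, 0.001]
wrist_force: [2.6, -2.7, 4.8]
opening: 0.422
grasp_force: 59.9
```

```bash
python3 st2.py
```

```text
27.85 [ 0.5501 -0.1745  0.0857] [ 2.6 -2.7  4.8] T [-0.309 -0.508  0.279] J6 0.138 q6 0.3463 yaw 0.7117 0.422 59.9
```

{"name": "jog_arm", "arguments": {
  "series": [
    [[0,0,0,0,0,0.01,30],[0,0,0,0,0,0.01,30],[0,0,0,0,0,0.01,30],[0,0,0,0,0,0.01,30],[0,0,0,0,0,0.01,30],[0,0,0,0,0,0.01,30],[0,0,0,0,0,0.01,30],[0,0,0,0,0,0.01,30],[0,0,0,0,0,0.01,30],[0,0,0,0,0,0.01,30]]
  ]
}}

```text
time_s: 28.85
eef_pos: [0.5502, -0.1747, 0.0857]
eef_rot: [0.001, 0.954, 0.301, 0.001]
wrist_force: [5.3, -2.6, 4.8]
opening: 0.425
grasp_force: 59.9
```

```bash
python3 st2.py
```

```text
28.85 [ 0.5502 -0.1747  0.0857] [ 5.3 -2.6  4.8] T [-0.493 -0.73   0.248] J6 0.142 q6 0.4463 yaw 0.6117 0.425 59.9
```

{"name": "jog_arm", "arguments": {
  "series": [
    [[0.5,0.9,0,0,0,0.01,30],[0,0,0,0,0,0.01,30],[0,0,0,0,0,0.01,30],[0,0,0,0,0,0.01,30],[0,0,0,0,0,0.01,30],[0,0,0,0,0,0.01,30],[0,0,0,0,0,0.01,30],[0,0,0,0,0,0.01,30],[0,0,0,0,0,0.01,30],[0,0,0,0,0,0.01,30]]
  ]
}}

```text
time_s: 29.85
eef_pos: [0.5504, -0.1749, 0.0857]
eef_rot: [0.0, 0.967, 0.253, 0.0]
wrist_force: [1.6, -3.1, 7.0]
opening: 0.426
grasp_force: 60.1
```

```bash
python3 st2.py
```

```text
29.85 [ 0.5504 -0.1749  0.0857] [ 1.6 -3.1  7. ] T [-0.41  -0.164  0.283] J6 0.137 q6 0.5465 yaw 0.5117 0.426 60.1
```

{"name": "jog_arm", "arguments": {
  "series": [
    [[0,0,0,0,0,0.01,30],[0,0,0,0,0,0.01,30],[0,0,0,0,0,0.01,30],[0,0,0,0,0,0.01,30],[0,0,0,0,0,0.01,30],[0,0,0,0,0,0.01,30],[0,0,0,0,0,0.01,30],[0,0,0,0,0,0.01,30],[0,0,0,0,0,0.01,30],[0,0,0,0,0,0.01,30]]
  ]
}}

```text
time_s: 30.85
eef_pos: [0.5505, -0.1751, 0.0857]
eef_rot: [0.001, 0.979, 0.204, 0.0]
wrist_force: [2.1, -3.8, 5.4]
opening: 0.424
grasp_force: 60.1
```

```bash
python3 st2.py
```

```text
30.85 [ 0.5505 -0.1751  0.0857] [ 2.1 -3.8  5.4] T [-0.533 -0.295  0.252] J6 0.139 q6 0.6465 yaw 0.4117 0.424 60.1
```

{"name": "jog_arm", "arguments": {
  "series": [
    [[0,0,0,0,0,0.01,30],[0,0,0,0,0,0.01,30],[0,0,0,0,0,0.01,30],[0,0,0,0,0,0.01,30],[0,0,0,0,0,0.01,30],[0,0,0,0,0,0.01,30],[0,0,0,0,0,0.01,30],[0,0,0,0,0,0.01,30],[0,0,0,0,0,0.01,30],[0,0,0,0,0,0.01,30]]
  ]
}}

```text
time_s: 31.85
eef_pos: [0.5506, -0.1753, 0.0857]
eef_rot: [0.001, 0.988, 0.155, 0.0]
wrist_force: [2.3, -3.9, 6.4]
opening: 0.429
grasp_force: 60.0
```

```bash
python3 st2.py
```

```text
31.85 [ 0.5506 -0.1753  0.0857] [ 2.3 -3.9  6.4] T [-0.652 -0.356  0.267] J6 0.151 q6 0.7464 yaw 0.3117 0.429 60.0
```

{"name": "jog_arm", "arguments": {
  "series": [
    [[0,0,0,0,0,0.01,30],[0,0,0,0,0,0.01,30],[0,0,0,0,0,0.01,30],[0,0,0,0,0,0.01,30],[0,0,0,0,0,0.01,30],[0,0,0,0,0,0.01,30],[0,0,0,0,0,0.01,30],[0,0,0,0,0,0.01,30],[0,0,0,0,0,0.01,30],[0,0,0,0,0,0.01,30]]
  ]
}}

```text
time_s: 32.85
eef_pos: [0.5507, -0.1755, 0.0857]
eef_rot: [0.001, 0.994, 0.106, 0.0]
wrist_force: [2.6, -4.2, 4.7]
opening: 0.427
grasp_force: 60.0
```

```bash
python3 st2.py
```

```text
32.85 [ 0.5507 -0.1755  0.0857] [ 2.6 -4.2  4.7] T [-0.779 -0.408  0.295] J6 0.171 q6 0.8464 yaw 0.2118 0.427 60.0
```

{"name": "jog_arm", "arguments": {
  "series": [
    [[0.3,0.8,0,0,0,0.01,30],[0,0,0,0,0,0.01,30],[0,0,0,0,0,0.01,30],[0,0,0,0,0,0.01,30],[0,0,0,0,0,0.01,30],[0,0,0,0,0,0.01,30],[0,0,0,0,0,0.01,30],[0,0,0,0,0,0.01,30],[0,0,0,0,0,0.01,30],[0,0,0,0,0,0.01,30]]
  ]
}}

```text
time_s: 33.85
eef_pos: [0.5507, -0.1758, 0.0857]
eef_rot: [0.0, 0.998, 0.056, -0.0]
wrist_force: [0.6, -3.1, 7.5]
opening: 0.425
grasp_force: 60.1
```

```bash
python3 st2.py
```

```text
33.85 [ 0.5507 -0.1758  0.0857] [ 0.6 -3.1  7.5] T [-0.475 -0.175  0.246] J6 0.199 q6 0.9457 yaw 0.1119 0.425 60.1
```

{"name": "jog_arm", "arguments": {
  "series": [
    [[0,0,0,0,0,0.01,30],[0,0,0,0,0,0.01,30],[0,0,0,0,0,0.01,30],[0,0,0,0,0,0.01,30],[0,0,0,0,0,0.01,30],[0,0,0,0,0,0.01,30],[0,0,0,0,0,0.01,30],[0,0,0,0,0,0.01,30],[0,0,0,0,0,0.01,30],[0,0,0,0,0,0.01,30]]
  ]
}}

```text
time_s: 34.85
eef_pos: [0.5507, -0.176, 0.0857]
eef_rot: [0.001, 1.0, 0.006, -0.0]
wrist_force: [0.8, -4.6, 7.4]
opening: 0.423
grasp_force: 60.1
```

```bash
python3 st2.py
```

```text
34.85 [ 0.5507 -0.176   0.0857] [ 0.8 -4.6  7.4] T [-0.641 -0.163  0.383] J6 0.235 q6 1.0456 yaw 0.0119 0.423 60.1
```

Run:
```python
from h import *
L=[]
for i in range(12):
    cam("wrist"); o=ctrl.get_obs(); L.append((o["torque"][2],o["joint_efforts"][5],o["q"][5]))
L=np.array(L); print(L.round(3).tolist(),L.mean(0),L.std(0))
```

```text
[[0.349, 0.326, 1.046], [0.301, 0.4, 1.046], [0.286, 0.33, 1.045], [0.304, 0.309, 1.045], [0.306, 0.305, 1.045], [0.309, 0.305, 1.045], [0.307, 0.305, 1.045], [0.293, 0.305, 1.045], [0.304, 0.305, 1.045], [0.32, 0.305, 1.045], [0.355, 0.305, 1.045], [0.32, 0.305, 1.045]] [0.31292179 0.31697251 1.04537848] [0.01984208 0.02631861 0.0002348 ]
```

{"name": "jog_arm", "arguments": {
  "series": [
    [[0,0,0,0,0,0,30],[0,0,0,0,0,0,30],[0,0,0,0,0,0,30],[0,0,0,0,0,0,30],[0,0,0,0,0,0,30],[0,0,0,0,0,0.01,30],[0,0,0,0,0,0.01,30],[0,0,0,0,0,0.01,30],[0,0,0,0,0,0.01,30],[0,0,0,0,0,0.01,30]]
  ]
}}

```text
time_s: 36.45
eef_pos: [0.5507, -0.1761, 0.0857]
eef_rot: [0.001, 1.0, -0.019, 0.0]
wrist_force: [0.8, -3.8, 5.8]
opening: 0.427
grasp_force: 60.1
```

Run:
```python
from h import *
L=[]
for i in range(12):
    o=ctrl.get_obs(); L.append((o["torque"][2],o["joint_efforts"][5],o["q"][5])); cam("side")
L=np.array(L); print(L.round(3).tolist(),L[3:].mean(0),o["wrist_force"],o["eef_pos"],o["time_s"])
```

```text
[[0.384, 0.253, 1.096], [0.33, 0.344, 1.096], [0.367, 0.418, 1.095], [0.361, 0.348, 1.095], [0.318, 0.327, 1.095], [0.369, 0.323, 1.095], [0.339, 0.323, 1.095], [0.254, 0.323, 1.095], [0.404, 0.323, 1.095], [0.31, 0.323, 1.095], [0.313, 0.323, 1.095], [0.347, 0.323, 1.095]] [0.33497281 0.32635962 1.09527227] [ 0.65540134 -4.56513509  7.40872153] [ 0.55074154 -0.17611223  0.08570121] 37.0
```

{"name": "jog_arm", "arguments": {
  "series": [
    [[0,0,0,0,0,0,30],[0,0,0,0,0,0,30],[0,0,0,0,0,0,30],[0,0,0,0,0,0,30],[0,0,0,0,0,0,30],[0,0,0,0,0,0.01,30],[0,0,0,0,0,0.01,30],[0,0,0,0,0,0.01,30],[0,0,0,0,0,0.01,30],[0,0,0,0,0,0.01,30]]
  ]
}}

```text
time_s: 38.05
eef_pos: [0.5507, -0.1762, 0.0857]
eef_rot: [0.001, 0.999, -0.044, -0.0]
wrist_force: [0.8, -4.8, 7.0]
opening: 0.427
grasp_force: 60.1
```

Run:
```python
from h import *
L=[]
for i in range(9):
    o=ctrl.get_obs(); L.append((o["torque"][2],o["joint_efforts"][5],o["q"][5])); cam("side")
L=np.array(L); print(L.round(3).tolist(),L[3:].mean(0),o["time_s"])
```

```text
[[0.401, 0.272, 1.146], [0.381, 0.362, 1.146], [0.345, 0.436, 1.145], [0.376, 0.367, 1.145], [0.346, 0.346, 1.145], [0.32, 0.342, 1.145], [0.366, 0.342, 1.145], [0.33, 0.342, 1.145], [0.331, 0.342, 1.145]] [0.34482124 0.34662783 1.14523106] 38.45
```

The moment is now 0.134 N m above the value before contact, which is firm. Letting go and backing off upwards.

{"name": "jog_arm", "arguments": {
  "series": [
    [[0,0,0,0,0,0,45],[0,0,0,0,0,0,60],[0,0,0,0,0,0,75],[0,0,0,0,0,0,75],[0,0,0,0,0,0,75],[0,0,-5,0,0,0,75],[0,0,-10,0,0,0,75],[0,0,-15,0,0,0,75],[0,0,-20,0,0,0,75],[0,0,-20,0,0,0,75]]
  ]
}}

```text
time_s: 39.5
eef_pos: [0.5511, -0.1754, 0.1575]
eef_rot: [0.0, 0.999, -0.044, 0.001]
wrist_force: [0.4, -0.4, -1.0]
opening: 0.874
grasp_force: 0.0
```

{"name": "jog_arm", "arguments": {
  "series": [
    [[0,0,-20,0,0,0,75],[0,0,-20,0,0,0,75],[0,0,-20,0,0,0,75],[0,0,-20,0,0,0,75],[0,0,-10,0,0,0,75],[0,0,0,0,0,0,75],[0,0,0,0,0,0,75],[0,0,0,0,0,0,75],[0,0,0,0,0,0,75],[0,0,0,0,0,0,75]]
  ]
}}

```text
time_s: 40.5
eef_pos: [0.5504, -0.175, 0.2444]
eef_rot: [-0.0, 0.999, -0.044, -0.001]
wrist_force: [-1.2, 0.8, -0.0]
opening: 0.878
grasp_force: 0.0
```

```bash
python3 st2.py
python3 - <<'E'
from h import *
c=cam("wrist"); s=cam("side")
a=cv2.resize(c["frame"],(400,400)); b=cv2.resize(s["frame"][75:165,283:373],(400,400),interpolation=cv2.INTER_CUBIC); cv2.imwrite("pics/w9.png",np.hstack([a,b]))
T=np.array([.55,-.1743]); P=pts(c); d=np.hypot(*(P[...,:2]-T).transpose(2,0,1)); z=P[...,2]
m=(d<.015)&(z>.172)&(z<.182); print("plug",P[m].mean(0),np.median(z[m]),cv2.minEnclosingCircle(P[m][:,:2].astype(np.float32)))
E
```

```text
40.5 [ 0.5504 -0.175   0.2444] [-1.2  0.8 -0. ] T [-0.051 -0.03   0.066] J6 0.0 q6 1.1449 yaw -0.0874 0.878 0.0
plug [ 0.55035774 -0.17501219  0.17558131] 0.1756819026492497 ((0.5492433309555054, -0.1748013198375702), 0.006048114039003849)
```

View pics/w9.png

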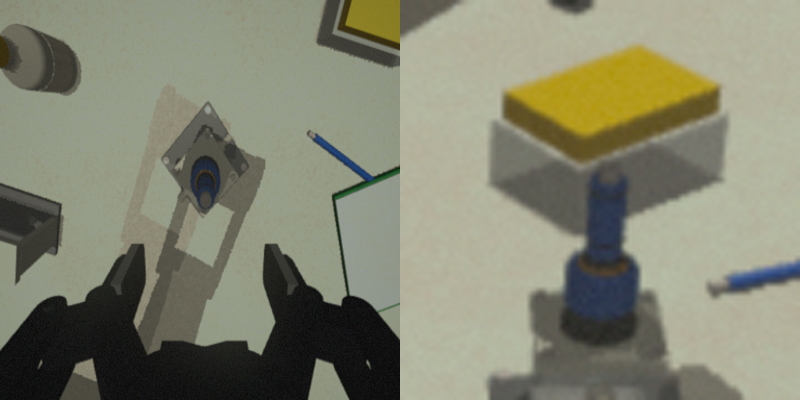

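The electrode stands upright in the gland, at (205,180) in the left view and (605,240) in the right. Its plug top is at 175.7 mm and the gripper is clear.

```bash
python3 -c "
from bench import ctrl
print(ctrl.hand_in())"
```

```text
the job is handed in; nothing more can be done
None
```

The blue electrode is seated in the gland, the nut is tightened to about 0.13 N m above its free-turning moment (inside the 0.09–0.16 range), everything is released, and the job was handed in at about 40 s; no verdict came back.

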